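# Lock the press bed and poise the mould's upper half over its guide pins

### The job

First turn the press bed's lock knob clockwise until it clicks over into its locked position. Then pick up the mould's upper half by its grip bar, carry it over the wooden divider without hitting it, and hold it level about a centimetre above the tips of the two guide pins on the lower half, with its two holes lined up over the pins, never letting it touch the bed. Finish like that, still holding it there at rest; do not lower it or let go, and leave the other things on the bench alone.

Things in the scene. Friction and masses are not known exactly. Their poses are not given: they have to be found in the camera images.
- mould: Press bed fixed to the bench. Steel baseboard 275 x 120 x 12 mm, x -85 to +190. On it the mould's wooden lower half, 150 (x) by 100 (y) mm, top 36 mm above the bench, grooves along y. Two steel guide pins, 8 mm thick, at x = -62 and +62, y = 0, tips 50 mm above the bench. Lock knob at x = +150, y = 0. Origin: on the bench surface under the lower half's centre; z up.
- knob_grip (a point): On the lock knob's upright axis at gripping height, 55 mm above the bench. Knob: bar 44 mm long, 14 mm thick, 32 to 67 mm above the bench, on a 44 mm steel disc that carries a flat steel lock finger reaching 66 mm from the axis, its top 31 mm above the bench. The point turns with the knob; its x axis runs along the bar (along the bed's x when the joint is 0).
- knob (a joint): Lock knob angle, rad: 0 open (where it starts), grows clockwise seen from above, stop at 1.3 = locked (lock finger points at the lower half, over its ledge). An over-centre spring pushes it back to 0 with about 0.15 N m up to mid-turn (0.65); past that it snaps on to 1.3 and stays there.
- lid: Mould's upper half, loose, flat on the bench across the divider from the bed: wooden board 150 (x) by 100 (y) by 14 mm, 16 mm through holes at x = -62 and +62, y = 0. In the middle of its top a grip bar 80 mm along x, 22 mm wide, from 14 to 56 mm above the underside. Origin: centre of the underside, z up. 0.2 to 0.41 kg. Fits either way round.
- fence: Wooden divider, an upright board fixed to the bench between the bed and the upper half: 380 mm long along its x, 18 mm thick in y, 85 mm tall. Two feet 50 mm wide, 12 mm high. Origin: centre of its underside.
- dish: Bystander: round wooden dish, 120 mm across, 30 mm high; origin at the centre of its underside.
- jar: Bystander: amber jar with steel cap, 60 mm across, 80 mm high; origin at the centre of its underside.
- mallet: Bystander: wooden mallet lying on the bench along its x, about 30 mm high; origin under its middle.
- weight: Bystander: brass weight with a button top, 56 mm across, 60 mm high; origin at the centre of its underside.
Mind the look-alikes: they are no part of the job. What is shaped like the lid but black or purple is not meant.

How it is judged:
By the outcome, as a careful person would: the job done as asked, in the order asked, and still so for the second after the job is handed in, while the arm keeps its last pose, push and grip.
It also fails if it takes over 61 s, if anything falls off the work surface, if the arm or the gripper's body presses on something with over 40 N, if the wrist force passes 120 N, or if a joint passes its speed limit or range.

### The arm

A 7-joint arm with a two-finger parallel gripper is mounted at the origin on the work surface. World frame = base frame: x ahead of the robot, y to its left, z up, the work surface at z = 0. Lengths are in m, angles in rad, forces in N, time in s.
With the tool pointing down it reaches from about 0.4 to 0.85 m from the base axis. Payload 10.4 kg.
Tool frame: the origin (TCP) lies midway between the tips of the shut fingers; the grasp point (between the pads) lies 19 mm behind it; z points along the fingers, y is the line along which they close (so a half turn about z gives the same grasp; the last joint's range is limited). The gripper opens to 87 mm and grips with 3 to 60 N. Pads are 19 mm wide; open, the fingers measure 117 mm over their backs; the gripper's body (75 mm by 190 mm) begins 51 mm behind the grasp point.
Start: joints at [-1.13, 0.332, -0.065, 1.46, 0.022, 1.35, -0.088], TCP at [0.28, 0.559, 0.223] pointing down, gripper open.
Joint ranges: [-2.6, 2.6], [-0.5, 2.12], [-1.47, 1.34], [0.16, 2.42], [-1.27, 4.41], [0.06, 2.06], [-2.6, 2.6]. Speed limits (rad/s): [2.22, 2.22, 2.79, 2.79, 3.14, 3.14, 3.14].

### API

Orientations are given as a unit quaternion [x, y, z, w].
In Python, from bench import r gives the robot as it stands.
- The arm moves only by the tool arm_command, never from a script. Its arguments are lists of equal length, an entry for each row: "xyz": the shift along the world's x, y, z in m, a list of three; "rot": the turn, a rotation vector about the world's x, y, z in rad, a list of three. In form: {"xyz": [[tx, ty, tz], ...], "rot": [[ax, ay, az], ...]}. A call has 1 to 20 rows; each row is the pose to reach, as a shift and turn from the pose commanded when the call began; what a row does not reach only later rows make up. A row lasts 1/12 s, in which the tool goes at most 41.7 mm and 7.16 degrees, less where a joint would pass 70% of its speed; a pose out of reach is approached as far as the arm can. A call with a gripper value outside its range is refused whole. "grip" is the opening, from 0 (shut) to 1 (fully open), set as the call begins (left out, the last holds). The fingers move at their own pace and stop on an object; "squeeze" is the grip in N (left out, the last holds). Time passes only in rows, so rows that repeat a pose let the fingers close. It gives the time, the measured TCP pose, the force, the opening and the grip force at its end, in the units of the state.
- r.read_state(): the state, without advancing time (a new reading comes with each control period).
- r.camera(name): name is "scene" or "side" or "wrist"; returns the picture (420x560x3 uint8, red, green, blue); there is no depth.
- r.camera_model(name): a dict with "fx", "fy", "cx", "cy" (pixels), "k1" (the pictures are not rectified: a ray, as slopes to the right and down, at radius r is drawn at 1 + k1 r^2 times it, then the intrinsics apply), "T" (4x4, takes a point from camera to world coordinates). Camera axes: x right, y up, looking along -z (the intrinsics and any distortion apply to the point x, -y, -z); pixel columns grow to the right and rows downward; lengths in m; the calibration is good to about 2 mm. A picture is of the moment at which its call begins: read the wrist's pose just before it. camera_model takes no time and is no camera call; for the wrist camera it gives the pose at the moment of the call.
- r.close_job(): hands the job in; it is judged then, once.
Trained networks look in the newest picture that a camera, given by its name, has taken for a name from the list of things; names that differ only in an ending like _2 or _b are one class to them, and where a whole thing is asked for, a point or a joint stands for the part that bears it (a point fixed in the world has none). Each returns a list of dicts, best first, with "conf" (0 to 1); they miss things now and then, are a little off and sometimes report something else, mostly with a low value. They report only what shows in the picture. A call takes as long as a camera call. They do not tell look-alikes from the thing itself.
- r.look_for(label, camera): "at" ([x, y, z] in m, in the coordinates of the camera as it stood for that picture, good to about 4 mm: the middle of the surface that is visible of it).
- r.spot_point(label, camera): "at" ([x, y, z] in m, in the coordinates of the camera as it stood for that picture, good to about 4 mm: a listed point, or the origin of a listed thing).
The state is a dict: "time": time; "joint_positions": joint angles; "joint_vel": joint speeds; "joint_torque": joint torques, N m; "ee_pos": TCP position; "eef_rot": TCP orientation; "ft_force": force on the tool from outside, world axes, zero at the start; "torque": the same for the moment, N m; "width": finger opening in m; "grip_force": force on a finger pad.
Only numpy, scipy, OpenCV 4.12 (cv2) and the standard library are available. Lean on these libraries where they do the work, as an engineer would, in place of code of your own. Each camera call takes 0.05 s, during which the arm holds its last target. There are 200 camera calls.

## Working session

There is one attempt and no reset: what is moved stays moved. The work goes in short steps, Python scripts to look and compute and a tool call to move; the robot and the scene stay as the last step left them, time stands still between calls to the robot, and variables do not carry over. Pictures are saved under pics/ and viewed, at most 10 in all, crops included, and the job is handed in when it is done.

Besides the shell and the picture viewer there is one more tool, called after "Emit:" as a command line: name --argument value ..., lists and objects as JSON in quotes. arm_command: Moves the arm, as the interface text tells. Its arguments: {"type":"object","properties":{"xyz":{"type":"array"},"rot":{"type":"array"},"grip":{"type":"number"},"squeeze":{"type":"number"}},"required":["xyz","rot"]}

```bash
mkdir -p pics; cat > h.py <<'E'
import numpy as np, cv2
from bench import r
def w(cam,p,T=None):
    T=np.array(r.camera_model(cam)["T"]) if T is None else T
    return (T@np.r_[p,1])[:3]
def ray(cam,u,v,z):
    m=r.camera_model(cam);T=np.array(m["T"])
    K=np.array([[m["fx"],0,m["cx"]],[0,m["fy"],m["cy"]],[0,0,1.]])
    s=cv2.undistortPoints(np.array([[[u,v]]],float),K,np.array([m["k1"],0,0,0,0.]))[0,0]
    d=T[:3,:3]@np.array([s[0],-s[1],-1]);o=T[:3,3]
    return o+d*(z-o[2])/d[2]
def proj(cam,P):
    m=r.camera_model(cam);p=np.linalg.inv(np.array(m["T"]))@np.r_[P,1]
    x,y=p[0]/-p[2],-p[1]/-p[2];f=1+m["k1"]*(x*x+y*y)
    return np.array([m["fx"]*x*f+m["cx"],m["fy"]*y*f+m["cy"]])
def save(cam,name):
    im=r.camera(cam);cv2.imwrite("pics/"+name,cv2.cvtColor(im,cv2.COLOR_RGB2BGR));return im
E
python3 - <<'E'
from h import *
a=save("scene","a.png");b=save("side","b.png");c=save("wrist","c.png")
cv2.imwrite("pics/ab.png",cv2.cvtColor(cv2.resize(np.vstack([a[:, :],]),None,fx=1.4,fy=1.4),cv2.COLOR_RGB2BGR))
for cam in("scene","side"):
  print(cam,np.array(r.camera_model(cam)["T"]).round(2).tolist())
  for l in("mould","knob_grip","lid","fence","dish","jar","mallet","weight"):
    print(l,[(round(d["conf"],2),w(cam,d["at"]).round(3).tolist()) for d in r.spot_point(l,cam)])
s=r.read_state();print(s["time"],s["ee_pos"],s["eef_rot"],s["width"],s["ft_force"])
E
```

```text
scene [[-0.63, -0.66, 0.41, 1.1], [0.78, -0.54, 0.33, 0.41], [0.01, 0.52, 0.85, 1.24], [0.0, 0.0, 0.0, 1.0]]
mould [(0.96, [0.48, 0.238, 0.004])]
knob_grip [(0.46, [0.628, 0.278, 0.058]), (0.32, [0.551, -0.473, 0.004])]
lid [(0.96, [0.487, -0.247, 0.004]), (0.92, [0.695, -0.259, 0.002]), (0.83, [0.271, -0.311, 0.0]), (0.83, [0.824, 0.169, -0.0]), (0.56, [0.316, -0.604, -0.001])]
fence [(0.62, [0.525, 0.025, -0.001])]
dish [(0.84, [0.551, -0.473, 0.005])]
jar [(0.61, [0.528, 0.027, -0.004]), (0.55, [0.777, -0.025, -0.003])]
mallet [(0.58, [0.608, 0.504, 0.001])]
weight [(0.76, [0.371, -0.448, 0.003])]
side [[0.78, 0.33, -0.54, -0.28], [-0.63, 0.42, -0.66, -1.03], [0.01, 0.85, 0.53, 0.87], [0.0, 0.0, 0.0, 1.0]]
mould [(0.92, [0.483, 0.236, -0.004])]
knob_grip [(0.66, [0.625, 0.274, 0.053])]
lid [(0.94, [0.275, -0.31, 0.002]), (0.91, [0.485, -0.256, -0.0]), (0.9, [0.698, -0.262, -0.003]), (0.87, [0.321, -0.611, 0.001]), (0.62, [0.825, 0.166, 0.0]), (0.29, [0.554, -0.477, -0.0])]
fence [(0.83, [0.526, 0.02, 0.0])]
dish [(0.83, [0.552, -0.477, 0.002])]
jar [(0.89, [0.783, -0.03, -0.002])]
mallet [(0.66, [0.612, 0.495, 0.001])]
weight [(0.9, [0.37, -0.457, 0.0])]
0.95 [0.2796102  0.55897321 0.22256685] [2.29825169e-01 9.73231931e-01 3.06536180e-05 1.07752394e-05] 0.08749415162449271 [-0.2068727  -0.01269338  0.5208368 ]
```

View pics/ab.png

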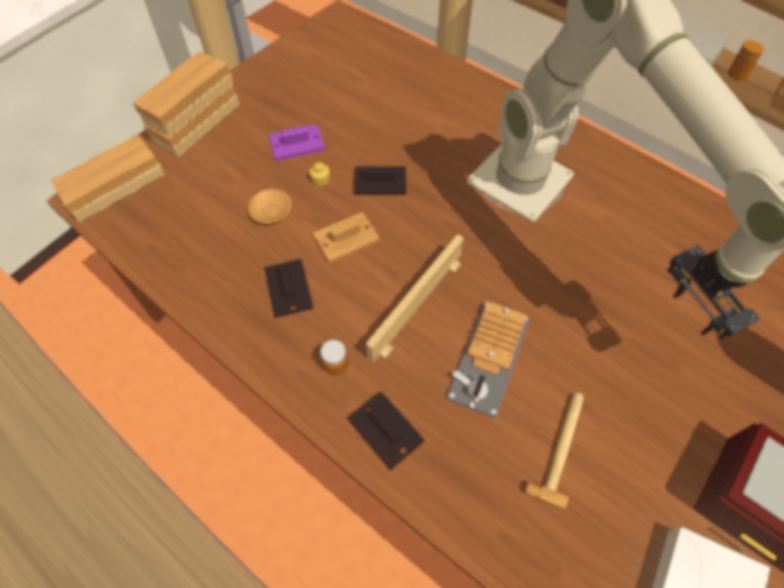

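View pics/b.png

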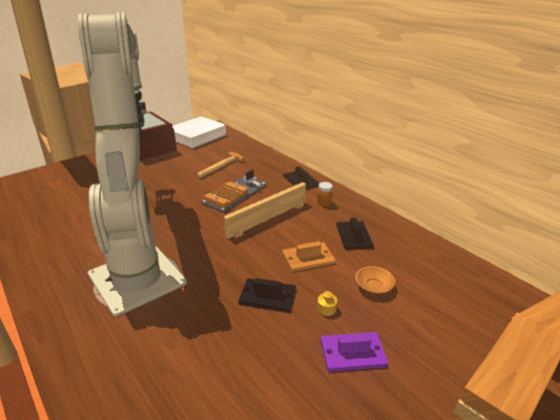

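Scene view: bed at about (500,350), with the knob at (475,385). The divider is at (415,300), and the wooden lid at (345,237) is the real one; the black and purple ones are decoys. The side view agrees. The lid is near (0.486,-0.25) and the bed near (0.48,0.237) at about 15° yaw. Next I move above the bed for a closer look.

Emit:
arm_command --xyz '[[0.01,-0.01,0.005],[0.03,-0.035,0.02],[0.055,-0.06,0.04],[0.08,-0.09,0.06],[0.105,-0.12,0.08],[0.13,-0.15,0.08],[0.155,-0.18,0.08],[0.18,-0.21,0.08],[0.205,-0.235,0.08],[0.23,-0.26,0.08],[0.25,-0.28,0.08],[0.265,-0.295,0.08],[0.27,-0.3,0.08],[0.27,-0.3,0.08],[0.27,-0.3,0.08]]' --rot '[[0,0,0.03],[0,0,0.1],[0,0,0.17],[0,0,0.24],[0,0,0.31],[0,0,0.38],[0,0,0.45],[0,0,0.52],[0,0,0.58],[0,0,0.64],[0,0,0.69],[0,0,0.72],[0,0,0.726],[0,0,0.726],[0,0,0.726]]'

```text
time: 2.2
ee_pos: [0.549, 0.2599, 0.3025]
eef_rot: [-0.131, 0.991, 0.0, -0.0]
ft_force: [-0.3, 0.7, -0.2]
width: 0.0871
grip_force: 0.0
```

```bash
python3 - <<'E'
from h import *
save("wrist","d.png")
for l in("mould","knob_grip"):
    print(l,[(round(d["conf"],2),w("wrist",d["at"]).round(4).tolist()) for d in r.spot_point(l,"wrist")])
s=r.read_state();print(s["time"],s["ee_pos"],s["eef_rot"],s["joint_positions"])
print(np.array(r.camera_model("wrist")["T"]).round(3).tolist())
E
```

```text
mould [(0.67, [0.532, 0.0271, -0.0007])]
knob_grip [(0.74, [0.6265, 0.2797, 0.0564])]
2.35 [0.54848915 0.26080171 0.30267697] [-1.31808110e-01  9.91275161e-01  4.13663638e-04 -8.19893875e-05] [-0.60294169  0.26184531  0.10602491  1.38718248 -0.02831267  1.49385524
  1.33684964]
[[-0.261, -0.927, -0.27, 0.474], [0.965, -0.251, -0.074, 0.241], [0.001, -0.28, 0.96, 0.465], [0.0, 0.0, 0.0, 1.0]]
```

View pics/d.png

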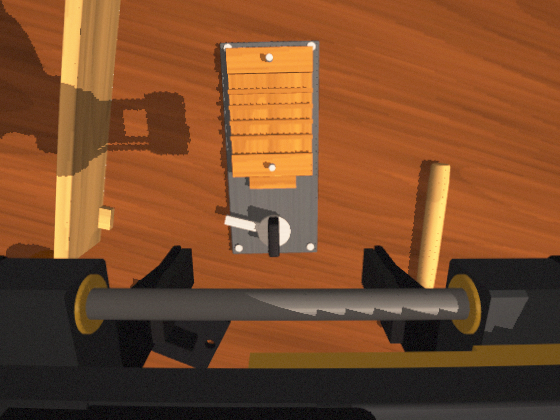

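The bed is upright in the wrist view. Pin tips are at (268,57) and (271,167), and the knob bar's top runs from (273,218) to (274,255). The finger points to the left. I'll refine these by code.

```bash
python3 - <<'E'
from h import *
im=cv2.imread("pics/d.png")
cv2.imwrite("pics/d2.png",np.hstack([cv2.resize(im[35:185,215:325],None,fx=3.5,fy=3.5,interpolation=2),cv2.resize(im[160:270,215:325],(385,525),interpolation=2)]))
p1=ray("wrist",268.5,57,.05);p2=ray("wrist",271.5,167.5,.05)
d=p2-p1;print(p1,p2,np.linalg.norm(d),np.degrees(np.arctan2(d[1],d[0])));print("mid",(p1+p2)/2)
c=np.cos;u=d/np.linalg.norm(d);print("knob pred",(p1+p2)/2+.15*u)
C=[ray("wrist",*q,.012) for q in((228,46),(312,46),(239,248),(310,247))];print(np.array(C).round(4))
a=ray("wrist",273,219,.067);b=ray("wrist",273.5,254,.067);print(a,b,np.linalg.norm(b-a),np.degrees(np.arctan2(*(b-a)[1::-1])))
E
```

```text
[0.42314151 0.21711555 0.05      ] [0.5418152  0.25215224 0.05      ] 0.12373768164178371 16.448473951991147
mid [0.48247836 0.2346339  0.05      ]
knob pred [0.62633957 0.27710684 0.05      ]
[[0.4191 0.1647 0.012 ]
 [0.3927 0.2623 0.012 ]
 [0.6699 0.2383 0.012 ]
 [0.6424 0.3343 0.012 ]]
[0.59887485 0.26946086 0.067     ] [0.64279067 0.28183256 0.067     ] 0.045625194027244256 15.73327414914161
```

View pics/d2.png

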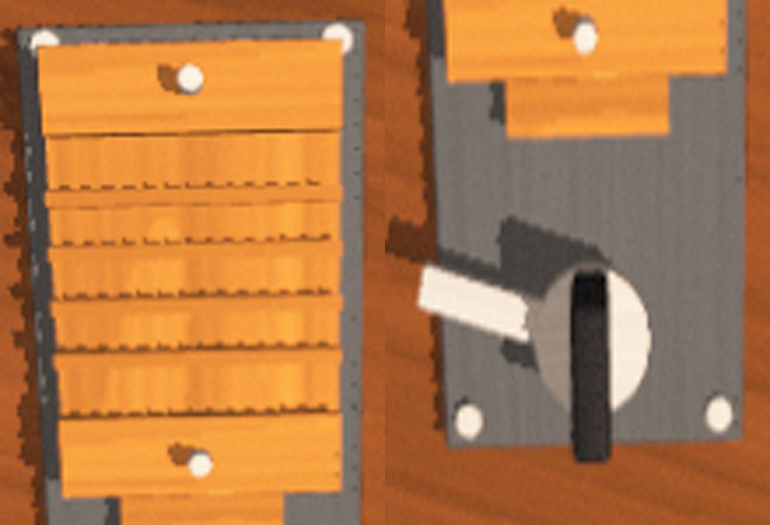

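Emit:
arm_command --xyz '[[0.015,0.004,-0.01],[0.035,0.008,-0.04],[0.055,0.013,-0.07],[0.07,0.017,-0.1],[0.075,0.018,-0.13],[0.075,0.018,-0.16],[0.075,0.018,-0.185],[0.075,0.018,-0.205],[0.075,0.018,-0.225],[0.075,0.018,-0.24],[0.075,0.018,-0.252],[0.075,0.018,-0.26],[0.075,0.018,-0.264],[0.075,0.018,-0.264]]' --rot '[[0,0,0.01],[0,0,0.02],[0,0,0.02],[0,0,0.02],[0,0,0.02],[0,0,0.02],[0,0,0.02],[0,0,0.02],[0,0,0.02],[0,0,0.02],[0,0,0.02],[0,0,0.02],[0,0,0.02],[0,0,0.02]]'

```text
time: 3.52
ee_pos: [0.6242, 0.2773, 0.0381]
eef_rot: [-0.141, 0.99, -0.0, -0.0]
ft_force: [-0.3, 0.1, 0.6]
width: 0.0874
grip_force: 0.0
```

Emit:
arm_command --xyz '[[0,0,0],[0,0,0],[0,0,0],[0,0,0],[0,0,0],[0,0,0],[0,0,0],[0,0,0],[0,0,0],[0,0,0]]' --rot '[[0,0,0],[0,0,0],[0,0,0],[0,0,0],[0,0,0],[0,0,0],[0,0,0],[0,0,0],[0,0,0],[0,0,0]]' --grip 0 --squeeze 30

```text
time: 4.35
ee_pos: [0.6246, 0.277, 0.0385]
eef_rot: [-0.141, 0.99, 0.0, -0.0]
ft_force: [-1.5, 0.3, -0.3]
width: 0.0281
grip_force: 0.0
```

Emit:
arm_command --xyz '[[0,0,0],[0,0,0],[0,0,0],[0,0,0],[0,0,0],[0,0,0]]' --rot '[[0,0,0],[0,0,0],[0,0,0],[0,0,0],[0,0,0],[0,0,0]]'

```text
time: 4.85
ee_pos: [0.625, 0.2756, 0.0386]
eef_rot: [-0.14, 0.99, -0.001, -0.0]
ft_force: [1.0, -5.3, 1.2]
width: 0.0137
grip_force: 30.0
```

Emit:
arm_command --xyz '[[0,0,0],[0,0,0],[0,0,0],[0,0,0],[0,0,0],[0,0,0],[0,0,0],[0,0,0]]' --rot '[[0,0,-0.04],[0,0,-0.12],[0,0,-0.2],[0,0,-0.28],[0,0,-0.36],[0,0,-0.43],[0,0,-0.5],[0,0,-0.5]]'

```text
time: 5.52
ee_pos: [0.6249, 0.2764, 0.0386]
eef_rot: [0.11, 0.994, -0.0, 0.0]
ft_force: [1.6, -4.9, 0.7]
width: 0.0136
grip_force: 30.0
```

Emit:
arm_command --xyz '[[0,0,0],[0,0,0],[0,0,0],[0,0,0],[0,0,0],[0,0,0],[0,0,0],[0,0,0],[0,0,0],[0,0,0],[0,0,0],[0,0,0],[0,0,0]]' --rot '[[0,0,-0.04],[0,0,-0.12],[0,0,-0.2],[0,0,-0.28],[0,0,-0.36],[0,0,-0.44],[0,0,-0.52],[0,0,-0.6],[0,0,-0.67],[0,0,-0.74],[0,0,-0.78],[0,0,-0.81],[0,0,-0.81]]'

```text
time: 6.6
ee_pos: [0.6258, 0.2775, 0.0386]
eef_rot: [0.491, 0.871, 0.001, 0.001]
ft_force: [7.3, -0.9, -4.8]
width: 0.0136
grip_force: 30.0
```

```bash
python3 - <<'E'
from h import *
s=r.read_state();print(s["time"],s["ee_pos"],s["eef_rot"],s["torque"],s["ft_force"],s["width"],s["grip_force"],s["joint_positions"])
E
```

```text
6.6 [0.62575051 0.27753484 0.03860384] [0.49101098 0.87115215 0.00101358 0.00106333] [-0.17020858 -1.53865966  0.30247377] [ 7.2596003  -0.94194172 -4.79437777] 0.013585317306761878 29.99949219636619 [-0.74438011  0.62523029  0.36693933  1.49390016 -0.24181939  1.06445252
  0.2204505 ]
```

Turned 75° and now against the stop. I'll release, rise and check the lid's yaw.

Emit:
arm_command --xyz '[[0,0,0],[0,0,0],[0,0,0],[0,0,0],[0,0,0],[0,0,0],[0,0,0],[0,0,0.01],[0,0,0.03],[0,0,0.055],[0,0,0.085],[0,0,0.12],[0,0,0.155],[0,0,0.19],[0,0,0.22],[0,0,0.24],[0,0,0.25],[0,0,0.25]]' --rot '[[0,0,0.01],[0,0,0.01],[0,0,0.01],[0,0,0.01],[0,0,0.01],[0,0,0.01],[0,0,0.01],[0,0,0.01],[0,0,0.01],[0,0,0.01],[0,0,0.01],[0,0,0.01],[0,0,0.01],[0,0,0.01],[0,0,0.01],[0,0,0.01],[0,0,0.01],[0,0,0.01]]' --grip 1

```text
time: 8.1
ee_pos: [0.6254, 0.2771, 0.2916]
eef_rot: [0.487, 0.873, 0.002, 0.001]
ft_force: [0.1, -0.0, -0.2]
width: 0.0873
grip_force: 0.0
```

```bash
python3 - <<'E'
from h import *
a=ray("scene",325/1.4,240/1.4,.014);b=ray("scene",367/1.4,230/1.4,.014);print(a,b,np.linalg.norm(b-a),np.degrees(np.arctan2(*(b-a)[1::-1])))
im=r.camera("scene");u,v=proj("scene",[.59,.26,.04]).astype(int)
c=im[v-40:v+40,u-50:u+50];u,v=proj("scene",[.486,-.25,.02]).astype(int);e=im[v-40:v+40,u-50:u+50]
cv2.imwrite("pics/e.png",cv2.cvtColor(cv2.resize(np.hstack([c,e]),None,fx=4,fy=4,interpolation=2),cv2.COLOR_RGB2BGR));print(u,v)
s=r.read_state();print(s["time"],s["ee_pos"],s["eef_rot"],s["width"])
E
```

```text
[ 0.5312913  -0.28064845  0.014     ] [ 0.43462373 -0.21488674  0.014     ] 0.11691544735741081 145.77304736966454
246 167
8.15 [0.62479098 0.27696598 0.28913126] [4.87266880e-01 8.73252853e-01 5.76578386e-04 3.30791874e-04] 0.08686794935357668
```

View pics/e.png

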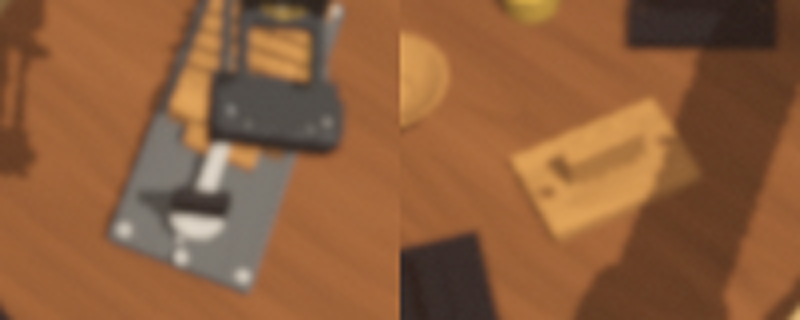

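Left crop: the lock finger points at the lower half, so the knob is locked. Right crop: the wooden lid, bar along about -34°. Now I move over the lid.

Emit:
arm_command --xyz '[[-0.002,-0.01,0],[-0.006,-0.035,0],[-0.011,-0.07,0],[-0.016,-0.105,0],[-0.022,-0.14,0],[-0.028,-0.175,0],[-0.034,-0.21,0],[-0.04,-0.245,0],[-0.045,-0.28,0],[-0.05,-0.315,0],[-0.056,-0.35,0],[-0.062,-0.385,0],[-0.067,-0.42,0],[-0.073,-0.455,0],[-0.078,-0.49,0],[-0.083,-0.52,0],[-0.087,-0.545,0],[-0.09,-0.558,0],[-0.09,-0.562,0],[-0.09,-0.562,0]]' --rot '[[0,0,0.01],[0,0,0.03],[0,0,0.05],[0,0,0.08],[0,0,0.11],[0,0,0.14],[0,0,0.17],[0,0,0.2],[0,0,0.23],[0,0,0.26],[0,0,0.29],[0,0,0.32],[0,0,0.35],[0,0,0.37],[0,0,0.39],[0,0,0.41],[0,0,0.42],[0,0,0.426],[0,0,0.426],[0,0,0.426]]'

```text
time: 9.82
ee_pos: [0.5333, -0.2859, 0.2871]
eef_rot: [0.293, 0.956, -0.0, -0.001]
ft_force: [0.7, 0.5, -0.2]
width: 0.0868
grip_force: 0.0
```

Emit:
arm_command --xyz '[[0,0,0],[0,0,0],[0,0,0]]' --rot '[[0,0,0],[0,0,0],[0,0,0]]'

```text
time: 10.07
ee_pos: [0.5351, -0.2835, 0.2883]
eef_rot: [0.291, 0.957, 0.0, -0.0]
ft_force: [0.7, 0.1, -0.3]
width: 0.0872
grip_force: 0.0
```

```bash
python3 - <<'E'
from h import *
im=save("wrist","f.png")
print([(round(d["conf"],2),w("wrist",d["at"]).round(4).tolist(),proj("wrist",w("wrist",d["at"])).round()) for d in r.spot_point("lid","wrist")])
s=r.read_state();print(s["time"],s["ee_pos"],s["eef_rot"],s["joint_positions"])
E
```

```text
[(0.7, [0.4879, -0.2495, -0.0009], array([279., 124.])), (0.64, [0.6982, -0.2571, -0.0001], array([357., 255.]))]
10.1667 [ 0.53497866 -0.28398682  0.28852642] [2.90835961e-01 9.56772914e-01 1.88302433e-04 6.92990252e-07] [-0.10214482  0.29482115  0.65627664  1.44107261 -0.17959731  1.46620387
  1.53250032]
```

View pics/f.png

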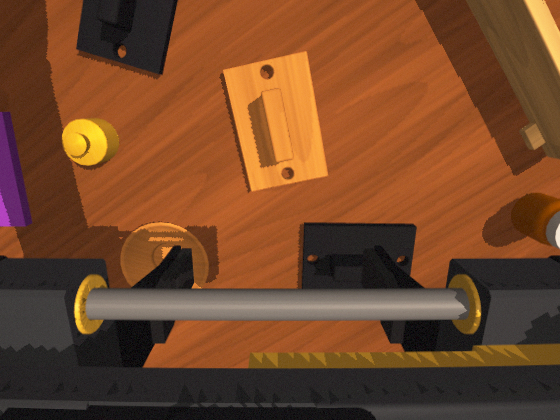

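The wooden lid is at (275,120), with holes at (266,71) and (288,173) and board corners (222,69), (306,52), (327,176), (249,191).

```bash
python3 - <<'E'
from h import *
ang=lambda d:np.degrees(np.arctan2(d[1],d[0]))
a=ray("wrist",266.5,71.5,.014);b=ray("wrist",288,173,.014);print((a+b)/2,np.linalg.norm(b-a),ang(b-a))
C=np.array([ray("wrist",*q,.014) for q in((222.5,69),(306,52.5),(327,176),(249.5,191))])
print(C.mean(0),[(np.linalg.norm(C[i]-C[j]),ang(C[j]-C[i])) for i,j in((0,1),(1,2),(3,2),(0,3))])
B=np.array([ray("wrist",*q,.056) for q in((261.5,92),(280.5,88.5),(292.5,158),(273,163))]);print(B.mean(0),B.round(4).tolist())
E
```

```text
[ 0.48656638 -0.25069526  0.014     ] 0.12411705180975133 -21.54633672202035
[ 0.4865442  -0.25229897  0.014     ] [(np.float64(0.09970570717096919), np.float64(66.59727931221698)), (np.float64(0.14909433165161176), np.float64(-22.20798185120189)), (np.float64(0.10125204595190139), np.float64(67.38365418671945)), (np.float64(0.15045975379979384), np.float64(-22.804120588307157))]
[ 0.48664126 -0.25164472  0.056     ] [[0.4472, -0.2454, 0.056], [0.4556, -0.2263, 0.056], [0.5257, -0.2566, 0.056], [0.5181, -0.2782, 0.056]]
```

Emit:
arm_command --xyz '[[-0.008,0.006,-0.01],[-0.02,0.014,-0.03],[-0.032,0.022,-0.06],[-0.042,0.029,-0.09],[-0.048,0.0335,-0.12],[-0.048,0.0335,-0.15],[-0.048,0.0335,-0.18],[-0.048,0.0335,-0.205],[-0.048,0.0335,-0.225],[-0.048,0.0335,-0.24],[-0.048,0.0335,-0.252],[-0.048,0.0335,-0.26],[-0.048,0.0335,-0.265],[-0.048,0.0335,-0.267],[-0.048,0.0335,-0.267],[-0.048,0.0335,-0.267]]' --rot '[[0,0,0.03],[0,0,0.08],[0,0,0.13],[0,0,0.18],[0,0,0.203],[0,0,0.203],[0,0,0.203],[0,0,0.203],[0,0,0.203],[0,0,0.203],[0,0,0.203],[0,0,0.203],[0,0,0.203],[0,0,0.203],[0,0,0.203],[0,0,0.203]]'

```text
time: 11.5
ee_pos: [0.487, -0.2517, 0.0222]
eef_rot: [0.193, 0.981, -0.0, 0.001]
ft_force: [0.1, 0.2, -0.7]
width: 0.0868
grip_force: 0.0
```

Emit:
arm_command --xyz '[[0,0,0],[0,0,0],[0,0,0],[0,0,0],[0,0,0],[0,0,0],[0,0,0],[0,0,0],[0,0,0],[0,0,0],[0,0,0],[0,0,0],[0,0,0],[0,0,0],[0,0,0],[0,0,0]]' --rot '[[0,0,0],[0,0,0],[0,0,0],[0,0,0],[0,0,0],[0,0,0],[0,0,0],[0,0,0],[0,0,0],[0,0,0],[0,0,0],[0,0,0],[0,0,0],[0,0,0],[0,0,0],[0,0,0]]' --grip 0 --squeeze 45

```text
time: 12.83
ee_pos: [0.4866, -0.2515, 0.0216]
eef_rot: [0.193, 0.981, 0.0, -0.0]
ft_force: [1.5, 0.6, -0.7]
width: 0.0215
grip_force: 45.0
```

Emit:
arm_command --xyz '[[0,0,0.005],[0,0,0.015],[0,0,0.03],[0,0,0.05],[0,0,0.07],[0,0,0.095],[0,0,0.12],[0,0,0.145],[0,0,0.165],[0,0,0.185],[0,0,0.195],[0,0,0.2],[0,0,0.2],[0,0,0.2]]' --rot '[[0,0,0],[0,0,0],[0,0,0],[0,0,0],[0,0,0],[0,0,0],[0,0,0],[0,0,0],[0,0,0],[0,0,0],[0,0,0],[0,0,0],[0,0,0],[0,0,0]]'

```text
time: 14.0
ee_pos: [0.4862, -0.2513, 0.2208]
eef_rot: [0.193, 0.981, 0.0, -0.001]
ft_force: [0.0, 0.7, -3.7]
width: 0.0214
grip_force: 45.0
```

```bash
python3 - <<'E'
from h import *
s=r.read_state();print(s["time"],s["ee_pos"],s["eef_rot"],s["joint_positions"],s["ft_force"],s["torque"])
save("wrist","g.png")
E
```

```text
14.0 [ 0.48619992 -0.25130774  0.22077959] [ 1.93180434e-01  9.81163105e-01  1.10769369e-04 -5.18244144e-04] [-0.15562625  0.17187759  0.62073952  1.70011848 -0.10326342  1.30362168
  1.66755667] [ 0.01905688  0.66843298 -3.70481549] [ 0.03815085  0.01676386 -0.02419133]
```

View pics/g.png

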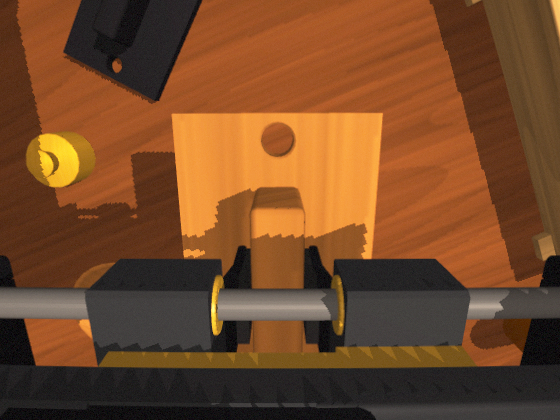

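The lid hangs level and square to the tool, hole at (277,139), far edge from (172,114) to (382,113). Next, its pose in the hand and the target.

```bash
python3 - <<'E'
from h import *
s=r.read_state();p=s["ee_pos"];zt=p[2]-.0212+.014
ang=lambda d:np.degrees(np.arctan2(d[1],d[0]))
h=ray("wrist",277.5,139.5,zt);a=ray("wrist",172.5,114,zt);b=ray("wrist",381.5,113.5,zt)
x=np.array([-(1-2*.19318**2)*1,0,0]);n=np.array([.19318,.98116]);tx=2*n*n[0]-[1,0];ty=2*n*n[1]-[0,1]
print("tool x,y ang",ang(tx),ang(ty))
for q in(h,a,b,(a+b)/2):d=(q-p)[:2];print((d@tx).round(4),(d@ty).round(4))
print("edge ang",ang(b-a),np.linalg.norm(b-a))
d=r.camera_model("wrist")["T"]
E
```

```text
tool x,y ang 157.7232206282878 67.72293644348994
0.0627 0.0004
0.0747 -0.0494
0.0749 0.0496
0.0748 0.0001
edge ang 67.86076898654272 0.09894261905049864
```

Emit:
arm_command --xyz '[[0,0.008,0],[0,0.028,0],[-0.001,0.055,0],[-0.001,0.085,0],[-0.001,0.115,0],[-0.001,0.145,0],[-0.002,0.175,0],[-0.002,0.205,0],[-0.002,0.235,0],[-0.002,0.265,0],[-0.003,0.295,0],[-0.003,0.325,0],[-0.003,0.355,0],[-0.004,0.385,0],[-0.004,0.415,0],[-0.004,0.442,0],[-0.004,0.464,0],[-0.005,0.478,0],[-0.005,0.485,0],[-0.005,0.4865,0]]' --rot '[[0,0,0.01],[0,0,0.03],[0,0,0.06],[0,0,0.1],[0,0,0.14],[0,0,0.18],[0,0,0.22],[0,0,0.27],[0,0,0.32],[0,0,0.37],[0,0,0.42],[0,0,0.47],[0,0,0.51],[0,0,0.55],[0,0,0.59],[0,0,0.62],[0,0,0.645],[0,0,0.66],[0,0,0.67],[0,0,0.672]]'

```text
time: 15.72
ee_pos: [0.4815, 0.2357, 0.2212]
eef_rot: [-0.142, 0.99, -0.0, -0.0]
ft_force: [-0.4, -0.6, -2.6]
width: 0.0219
grip_force: 45.0
```

Emit:
arm_command --xyz '[[0,0,0],[0,0,-0.01],[0,0,-0.03],[0,0,-0.05],[0,0,-0.07],[0,0,-0.085],[0,0,-0.095],[0,0,-0.1],[0,0,-0.1],[0,0,-0.1],[0,0,-0.1]]' --rot '[[0,0,0],[0,0,0],[0,0,0],[0,0,0],[0,0,0],[0,0,0],[0,0,0],[0,0,0],[0,0,0],[0,0,0],[0,0,0]]'

```text
time: 16.63
ee_pos: [0.4822, 0.2351, 0.1226]
eef_rot: [-0.141, 0.99, 0.0, 0.001]
ft_force: [-0.2, 0.2, -2.3]
width: 0.0214
grip_force: 45.0
```

```bash
python3 - <<'E'
from h import *
s=r.read_state();print(s["time"],s["ee_pos"],s["eef_rot"],s["ft_force"],s["torque"],s["width"])
im=save("wrist","i.png")
n=s["eef_rot"][:2];p=s["ee_pos"]
c=im[60:270,130:430]
for cam in("scene",):
  v=r.camera(cam);u=proj(cam,[.5,.24,.06]).astype(int);e=v[u[1]-52:u[1]+53,u[0]-75:u[0]+75]
cv2.imwrite("pics/i2.png",cv2.cvtColor(np.hstack([cv2.resize(c,(400,280)),cv2.resize(e,(400,280),interpolation=2)]),cv2.COLOR_RGB2BGR))
E
```

```text
16.6333 [0.48222732 0.23513964 0.12259288] [-1.40954467e-01  9.90015727e-01  3.69225310e-04  7.50085802e-04] [-0.17507434  0.16218579 -2.33770908] [ 0.07643431  0.03915804 -0.03358071] 0.021436700612866087
```

View pics/i2.png

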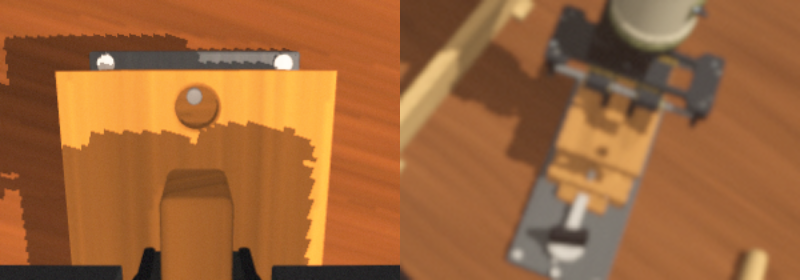

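The near pin shows through the hole: tip at (275.5,132.7) and hole centre at (277,139.5) in the wrist view. The scene crop shows the finger locked under the lid's end. I'll measure the offset.

```bash
python3 - <<'E'
from h import *
im=cv2.imread("pics/i.png");s=r.read_state();p=s["ee_pos"];n=s["eef_rot"][:2]
tx=2*n*n[0]-[1,0];ty=2*n*n[1]-[0,1]
g=im[110:160,255:300];hsv=cv2.cvtColor(g,cv2.COLOR_BGR2HSV)
m=((hsv[...,1]<70)&(hsv[...,2]>90)).astype(np.uint8);c=cv2.connectedComponentsWithStats(m)
for k in range(1,c[0]):print(c[2][k],c[3][k]+[255,110])
i=1+np.argmax(c[2][1:,4]);u=c[3][i]+[255,110]
t=ray("wrist",*u,.05);h=ray("wrist",277.3,139.5,p[2]-.0072);ang=np.degrees(np.arctan2(-tx[1],-tx[0]))
print("tip",t,"tool frame",(t-p)[:2]@tx,(t-p)[:2]@ty,"hole",(h-p)[:2]@tx,(h-p)[:2]@ty,"lid yaw",ang)
e=np.degrees
m1,m2=ray("wrist",130+105*.75,60+61*.75,.013),ray("wrist",130+283.5*.75,60+61*.75,.013);d=m2-m1
print("bed edge yaw",e(np.arctan2(d[1],d[0]))-90,np.linalg.norm(d),"mid y offset",((m1+m2)/2-p)[:2]@ty)
E
```

```text
[ 15  16  11  12 100] [275.32 131.85]
tip [0.42294088 0.21687804 0.05      ] tool frame 0.061951114056469206 -0.0010863448351512396 hole 0.06255674850332117 0.0001842948886206425 lid yaw 16.21804758504675
bed edge yaw 16.220456671941903 0.10076558669424723 mid y offset -0.0009692367373729936
```

Emit:
arm_command --xyz '[[0,0,-0.003],[0,-0.001,-0.008],[0,-0.001,-0.015],[0,-0.001,-0.022],[0,-0.001,-0.028],[0,-0.001,-0.033],[0,-0.001,-0.037],[0,-0.001,-0.039],[0,-0.001,-0.04],[0,-0.001,-0.04],[0,-0.001,-0.04],[0,-0.001,-0.04],[0,-0.001,-0.04],[0,-0.001,-0.04]]' --rot '[[0,0,0],[0,0,0],[0,0,0],[0,0,0],[0,0,0],[0,0,0],[0,0,0],[0,0,0],[0,0,0],[0,0,0],[0,0,0],[0,0,0],[0,0,0],[0,0,0]]'

```text
time: 17.9
ee_pos: [0.4817, 0.2341, 0.0818]
eef_rot: [-0.141, 0.99, 0.0, 0.0]
ft_force: [-0.3, 0.9, -3.4]
width: 0.0214
grip_force: 45.0
```

```bash
python3 - <<'E'
from h import *
s=r.read_state();print(s["time"],s["ee_pos"],s["eef_rot"],s["ft_force"],s["torque"],np.abs(s["joint_vel"]).max())
p=s["ee_pos"];n=s["eef_rot"][:2];tx=2*n*n[0]-[1,0];ty=2*n*n[1]-[0,1]
im=save("wrist","j.png");g=im[100:170,245:310]
hsv=cv2.cvtColor(g,cv2.COLOR_RGB2HSV);m=((hsv[...,1]<70)&(hsv[...,2]>90)).astype(np.uint8);c=cv2.connectedComponentsWithStats(m)
i=1+np.argmax(c[2][1:,4]);t=ray("wrist",*(c[3][i]+[245,100]),.05);print(c[2][i],t,(t-p)[:2]@tx,(t-p)[:2]@ty)
v=r.camera("side");u=proj("side",[.5,.24,.06]).astype(int);e=v[u[1]-52:u[1]+53,u[0]-65:u[0]+65]
cv2.imwrite("pics/j2.png",cv2.cvtColor(np.hstack([cv2.resize(g,(390,420),interpolation=2),cv2.resize(e,(400,420),interpolation=2)]),cv2.COLOR_RGB2BGR))
E
```

```text
17.9 [0.48168501 0.23406848 0.08178977] [-1.41133596e-01  9.89990541e-01  1.26935391e-04  1.44112633e-04] [-0.34342604  0.88491244 -3.38766195] [0.03197979 0.01306806 0.02440952] 0.001413165840009562
[ 26  31  13  15 148] [0.42295121 0.21674571 0.05      ] 0.06123470604069859 -0.00022000161948342056
```

View pics/j2.png

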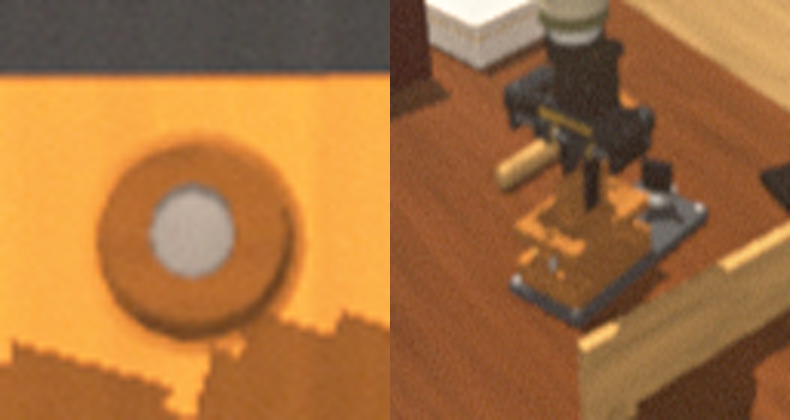

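The pin tip sits centred in the hole, within about 1 mm. The lid is level, at rest and about 10 mm above the tips.

```bash
python3 -c "
from bench import r
print(r.close_job())"
```

```text
the job is handed in; nothing more can be done
None
```

The knob is locked and I handed the job in at about 18 s: the lid is held level and still about 1 cm above the guide-pin tips, with the one pin I could see within about 1 mm of its hole's centre; the other pin was hidden from view.

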